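# Ready the strip gauge: saddle over the bar, dial held on its third stop

## Robot

A 7-joint arm with a two-finger parallel gripper is mounted at the origin on the work surface. World frame = base frame: x ahead of the robot, y to its left, z up, the work surface at z = 0. Lengths are in m, angles in rad, forces in N, time in s.
With the tool pointing down it reaches from about 0.4 to 0.75 m from the base axis. Payload 19.5 kg.
Tool frame: the origin (TCP) lies midway between the tips of the shut fingers; the grasp point (between the pads) lies 19 mm behind it; z points along the fingers, y is the line along which they close (so a half turn about z gives the same grasp; the last joint's range is limited). The gripper opens to 85 mm and grips with 20 to 120 N. Pads are 22 mm wide; open, the fingers measure 114 mm over their backs; the gripper's body (76 mm by 85 mm) begins 54 mm behind the grasp point. The pads swing forward as they close: fully open they stand 13 mm farther back than shut.
Start: joints at [1.251, 0.707, -0.028, 1.485, 0.022, 0.951, -0.075], TCP at [0.158, -0.553, 0.231] pointing down, gripper open.
Joint ranges: [-2.71, 2.71], [-0.32, 2.16], [-1.57, 1.52], [0, 2.45], [-1.46, 4.6], [0, 2.02], [-2.83, 2.83]. Speed limits (rad/s): [1.89, 1.89, 2.57, 2.57, 3.01, 3.01, 3.01].

## Interface

Orientations are given as a unit quaternion [x, y, z, w].
In Python, from plant import env, vision, sign_off gives the robot as it stands.
- The arm moves only by the shell command python3 -m crank 'ROWS' [FORCE]. ROWS is JSON, a list of rows, each a list of 7 numbers: the turn, a rotation vector about the tool's x, y, z in degrees, then the shift along the tool's x, y, z in m, then the closure, from 0 (fully open) to 1 (shut). A call has 1 to 12 rows; each row shifts and turns the commanded pose from where the row before left it, along the tool's axes as they then stand; what a row does not reach is not made up. A row lasts 1/8 s, in which the tool goes at most 62.5 mm and 10.7 degrees, less where a joint would pass 70% of its speed; a pose out of reach is approached as far as the arm can. A call is refused whole if a number of a shift passes 0.0625 or a number of a turn 10.7, either way. A call with a gripper value outside its range is refused whole. The fingers move at their own pace and stop on an object; FORCE is the grip in N (left out, the last holds). Time passes only in rows, so rows that do not move let the fingers close. It gives the time, the measured TCP pose, the force, the opening and the grip force at its end, in the units of the state.
- env.observe(): the state, without advancing time (a new reading comes with each control period).
- vision.get_image(name): name is "side" or "top"; returns (picture, depth): 400x640x3 uint8, red, green, blue; 400x640 float32, m along the optical axis (not along the pixel's ray), 0 where there is no reading.
- vision.camera_info(name): a dict with "mtx" (3x3 intrinsics, pixels), "rvec" (rotation vector, rad) and "tvec" (3), from world to camera coordinates, as OpenCV has them. Camera axes: x right, y down, z forward; pixel columns grow to the right and rows downward; lengths in m; the calibration is good to about 2 mm. A picture is of the moment at which its call begins. camera_info takes no time and is no camera call.
- sign_off(): hands the job in; it is judged then, once.
The state is a dict: "time": time; "joint_positions": joint angles; "qvel": joint speeds; "effort": joint torques, N m; "tcp_pos": TCP position; "tcp_rot": TCP orientation; "force": force on the tool from outside, world axes, zero at the start; "torque": the same for the moment, N m; "width": finger opening in m; "grip_force": force on a finger pad.
Only numpy, scipy, OpenCV 4.12 (cv2) and the standard library are available. Lean on these libraries where they do the work, as an engineer would, in place of code of your own. Each camera call takes 0.05 s, during which the arm holds its last target. There are 200 camera calls.

## Task

Get the strip gauge on the craft bench ready: hang the loose metal saddle astride the gauge's round bar and let go of it, then grip the gauge's spring-return dial and turn it clockwise (seen from above), counting the clicks, to the third stop past home, without running on to the fourth. The dial springs home if released, so finish while still gripping it and holding it on the third stop, with the saddle still hanging on the bar and the glue bottle, tape measure and jar left as they stand.

Things in the scene. Friction and masses are not known exactly. Their poses are not given: they have to be found in the camera images.
- gauge: The strip gauge, fixed on the bench: aluminium base plate 150 x 340 x 12 mm (x, y, z) with a steel bar over its left (+y) half and a grey dial housing (120 x 120 mm, top 84 mm above the bench) centred at y = -105 mm. A steel fence 30 mm high under the bar follows the dial, 8 mm in +y per stop. Origin: centre of the plate's underside; x away from its front edge, y along the bar, z up.
- bar_mid (a point): Middle of the axis of the round steel bar (20 mm diameter, level, 100 mm above the bench, along the gauge's y); axes as the gauge. Two 16 mm posts hold its ends, 170 mm apart between centres; nothing stands above the bar.
- saddle: Loose saddle, about 160 g: an inverted U of 4 mm aluminium, legs 55 mm high and 50 mm long (y), gap between legs 34 mm (x), 42 mm wide outside. On top a grey upright grip tab 12 mm thick (x), 34 long (y), 34 high; whole height 93 mm. Starts standing on its legs on the bench. Origin: midway between the feet; y along the channel, to lie along the bar either way round; z up.
- saddle_crown (a point): Centre of the underside of the saddle's top, 55 mm above its feet: this rests on the top of the bar, 10 mm above bar_mid, when hung.
- saddle_grip (a point): Point in the grip tab to pinch, 82 mm above the saddle's feet, 23 mm above its top plate, 11 mm below the tab's top; pinch across the 12 mm thickness (saddle x).
- dial_grip (a point): Grip point of the black dial, on its vertical axis, 116 mm above the bench, 12 mm below the top of its grip bar: 54 mm long (point x), 14 thick (point y), 34 high, on a disc of 64 mm diameter whose top is 22 mm below this point. A white line marks its pointer end (-x), at home towards the gauge's -x. White marks on the housing show the stops: a longer one at home, then five short.
- dial_turn (a joint): Dial angle in rad: 0 at home (its start), growing clockwise seen from above. Click stops every 0.4: first 0.4, second 0.8, third 1.2, fourth 1.6, fifth 2.0; end of travel 2.05. A return spring (0.06 N m at home, 0.11 at the third stop) drives it home when released; clicks add a ripple of 0.05 N m either way, so no stop holds by itself.
- dial: The black dial itself, disc and grip bar (see dial_grip); it turns about its own vertical z axis. Origin: centre of the disc's underside, 84 mm above the bench.
- glue: Small white glue bottle, 36 mm diameter, 95 mm high, standing; origin under its centre. Leave alone.
- tape: Dark blue tape measure, 65 x 32 x 60 mm, standing; origin under its centre. Leave alone.
- jar: Amber jar with red lid, 64 mm diameter, 75 mm high, standing; origin under its centre. Leave alone.
Things that resemble listed ones, but are neither listed nor needed, are in the scene too. Leave any pink or turquoise look-alike of the saddle alone.

How it is judged:
By the outcome, as a careful person would: the job done as asked, in the order asked, and still so for the second after the job is handed in, while the arm keeps its last pose, push and grip.
It also fails if it takes over 51 s, if anything falls off the work surface, if the arm or the gripper's body presses on something with over 40 N, if the wrist force passes 120 N, or if a joint passes its speed limit or range.

## Working session

There is one attempt and no reset: what is moved stays moved. The work goes in short steps, Python scripts to look and compute and a shell command to move; the robot and the scene stay as the last step left them, time stands still between calls to the robot, and variables do not carry over. Pictures are saved under pics/ and viewed, at most 10 in all, crops included, and the job is handed in when it is done.

```bash
mkdir -p pics; ls; python3 - <<'E'
from plant import env, vision
import cv2, numpy as np
for n in ("top","side"):
    im,d=vision.get_image(n); cv2.imwrite(f"pics/{n}0.png",im[:,:,::-1]); np.savez(f"pics/{n}0.npz",im=im,d=d)
    i=vision.camera_info(n); R=cv2.Rodrigues(np.array(i["rvec"]))[0]; print(n,i["mtx"],-R.T@np.array(i["tvec"]).ravel(),R.tolist())
s=env.observe(); print(s)
E
```

```text
pics
top [[391.27449801   0.         324.49915167]
 [  0.         391.27449801 199.74094003]
 [  0.           0.           1.        ]] [0.4552069  0.03187096 0.9065607 ] [[-0.006731343016664781, -0.9997638155133508, -0.02066403182776809], [-0.9866358929403554, 0.010004403160389419, -0.1626331044996448], [0.16280142438867046, 0.019293136281885656, -0.9864702079178208]]
side [[505.19150114   0.         325.08011762]
 [  0.         505.19150114 207.53039303]
 [  0.           0.           1.        ]] [-0.00486496  0.75141414  0.70564855] [[-0.768697202881528, -0.6391720160005316, -0.023743298926876655], [-0.3388662117985696, 0.4384577538795966, -0.8324208602408676], [0.5424705529182223, -0.6318337851244387, -0.5536350487387182]]
{'time': 0.1, 'joint_positions': array([ 1.25125191,  0.70701967, -0.02759173,  1.4849777 ,  0.02199746,
        0.95089048, -0.0755185 ]), 'qvel': array([-0.00053321, -0.00221502,  0.00045913, -0.00157152,  0.00012831,
       -0.00016799, -0.00027446]), 'effort': array([ 4.66482543e-04, -8.84293699e+01,  1.23619538e+00, -2.36448205e+01,
        1.70493132e-02,  4.98429523e-03, -6.60241722e-05]), 'tcp_pos': array([ 0.15763407, -0.55271494,  0.23088055]), 'tcp_rot': array([ 9.90368430e-01,  1.38456227e-01, -9.08280574e-05, -4.87999550e-04]), 'force': array([-0.08573957,  0.69537864,  0.85413521]), 'torque': array([-0.01639931, -0.00977989,  0.00361891]), 'grip_force': 0.0, 'width': 0.08502144843382249}
```

View pics/top0.png

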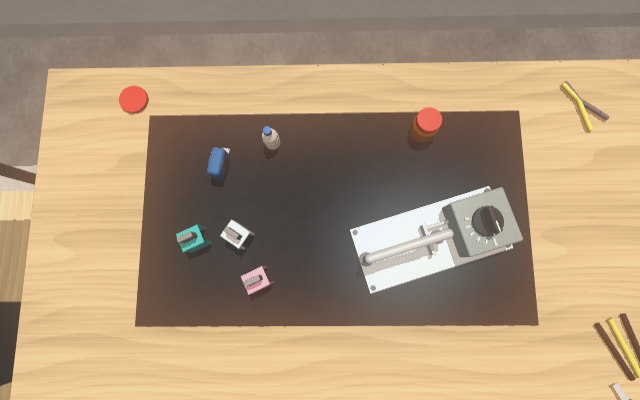

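View pics/side0.png

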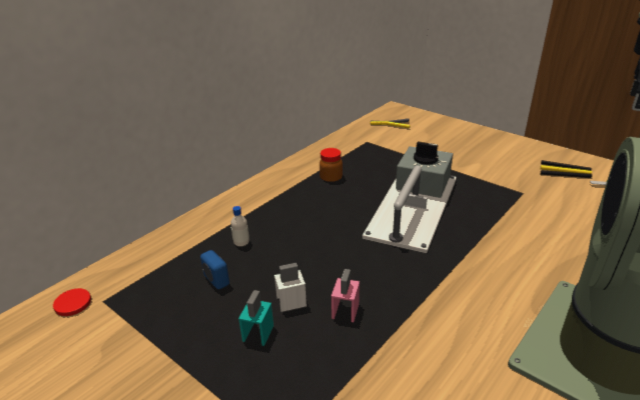

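The top view has three saddle candidates: turquoise at (190,238), bare metal at (236,235) and pink at (256,281). The metal one matches the description (side view (290,290)). The gauge bar runs from (368,258) to (448,235), and the dial is at (488,221). Next I'll check with a crop and measure.

```bash
cat > h.py <<'E'
import numpy as np, cv2
from plant import env, vision
def cam(n):
    i=vision.camera_info(n); return np.array(i["mtx"]),cv2.Rodrigues(np.array(i["rvec"]))[0],np.array(i["tvec"]).ravel()
def cloud(n,d):
    K,R,t=cam(n); v,u=np.mgrid[:d.shape[0],:d.shape[1]]
    p=np.stack([(u-K[0,2])/K[0,0]*d,(v-K[1,2])/K[1,1]*d,d],-1)
    return (p-t)@R
def ray(n,uv,z):
    K,R,t=cam(n); c=-R.T@t
    q=(np.c_[np.atleast_2d(uv),np.ones(len(np.atleast_2d(uv)))]@np.linalg.inv(K).T)@R
    return c+q*((z-c[2])/q[:,2])[:,None]
def rect(P):
    r=cv2.minAreaRect((P[:,:2]*1000).astype(np.float32)); b=cv2.boxPoints(r)
    e=b[1]-b[0],b[2]-b[1]; L=max(e,key=np.linalg.norm)
    return np.round(r[0],1),np.round(sorted(r[1]),1),np.round(np.degrees(np.arctan2(L[1],L[0]))%180,1)
E
python3 - <<'E'
from h import *
for n in("top","side"):
    z=np.load(f"pics/{n}0.npz"); im,d=z["im"],z["d"]; P=cloud(n,d); ok=d>0
    H=P[...,2]
    def show(name,m):
        m=m&ok; q=P[m]; 
        if len(q)>5: print(n,name,len(q),rect(q),"med",np.round(np.median(q,0)*1000,1))
    u0,v0,u1,v1=(215,212,258,258) if n=="top" else (265,255,312,315)
    W=np.zeros_like(ok); W[v0:v1,u0:u1]=1
    show("tab",W&(H>.085)&(H<.1)); show("plate",W&(H>.052)&(H<.066)); show("all",W&(H>.02))
    u0,v0,u1,v1=(345,180,530,300) if n=="top" else (360,140,460,250)
    W=np.zeros_like(ok); W[v0:v1,u0:u1]=1
    show("dialbar",W&(H>.118)&(H<.14)); show("housing",W&(H>.078)&(H<.088)); show("plate",W&(H>.006)&(H<.018))
    X=W&(H>.1)&(H<.115)
    if n=="top": X[:,455:]=0
    else: X[:170]=0
    show("bar",X)
z=np.load("pics/top0.npz");im=z["im"][...,::-1]
a=cv2.resize(im[205:300,170:280],None,fx=5,fy=5,interpolation=2);b=cv2.resize(im[175:270,430:530],None,fx=3,fy=5,interpolation=2)
cv2.imwrite("pics/crop.png",np.hstack([a[:, :500],b]))
E
```

```text
top tab 96 (array([523.2, 244.8]), array([12.2, 34.5]), np.float32(56.1)) med [523.2 244.2  92. ]
top plate 337 (array([523.2, 244.7]), array([42. , 50.3]), np.float32(56.1)) med [521.8 241.5  58.1]
top all 482 (array([523.1, 244.6]), array([42.2, 50.7]), np.float32(55.9)) med [523.  240.8  58.8]
top dialbar 220 (array([ 542.8, -290.4]), array([14.7, 53.6]), np.float32(17.8)) med [ 542.9 -289.5  126.6]
top housing 2503 (array([ 542.9, -290.6]), array([120. , 120.4]), np.float32(106.9)) med [ 540.  -284.7   83.2]
top plate 5740 (array([ 508.2, -192.4]), array([192.8, 353.9]), np.float32(100.7)) med [ 491.2 -136.5   11.3]
top bar 884 (array([ 492. , -123.3]), array([ 19.9, 188.1]), np.float32(107.0)) med [ 492.4 -122.4  107.6]
side tab 132 (array([522.5, 247.1]), array([13.8, 33.4]), np.float32(55.8)) med [521.4 247.4  93.2]
side plate 414 (array([524.1, 276.9]), array([ 60.6, 124.6]), np.float32(89.1)) med [512.5 257.6  59.6]
side all 1062 (array([506.4, 275. ]), array([ 62.6, 122.9]), np.float32(120.9)) med [513.6 255.1  59.1]
side dialbar 129 (array([ 542.3, -286.8]), array([18.9, 52.5]), np.float32(11.5)) med [ 542.4 -286.2  125.7]
side housing 794 (array([ 514.1, -190.7]), array([119.5, 329.8]), np.float32(106.2)) med [ 518.  -263.5   84.3]
side plate 3006 (array([ 556. , -249.5]), array([251. , 515.8]), np.float32(126.2)) med [ 479.8 -116.8   12.7]
side bar 366 (array([ 489.8, -115.2]), array([ 19.8, 176.4]), np.float32(107.2)) med [ 483.3 -100.2  108.6]
```

View pics/crop.png

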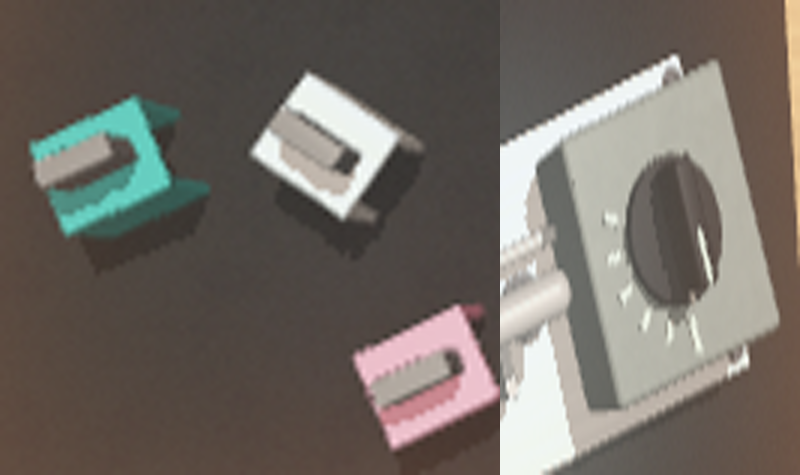

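The crop confirms the choice: the metal saddle is centred near top pixel (236,235), with its tab along about 56°. The dial's white line is at the long home mark. The bar axis is at 107°, so the gauge yaw is about 17°. I'll start the reach.

```bash
cat >> h.py <<'E'
def togo(x,y,z,psi):
    "shift in present tool axes to the target, and turn about tool z (deg) to bring tool x to yaw psi"
    from scipy.spatial.transform import Rotation as Ro
    s=env.observe(); R=Ro.from_quat(s["tcp_rot"]).as_matrix(); p=np.array(s["tcp_pos"])
    now=np.degrees(np.arctan2(R[1,0],R[0,0])); tilt=np.degrees(np.arccos(-R[2,2]))
    print("t",round(s["time"],2),"tcp",p.round(4),"yaw",now.round(2),"tilt",tilt.round(2),"shift",(R.T@(np.array([x,y,z])-p)).round(4),"turn z",round(now-psi,2),"F",np.round(s["force"],1),"w",round(s["width"],4),"g",s["grip_force"],"q7",s["joint_positions"][6].round(2))
E
python3 -m crank '[[0,0,0,0.042,-0.030,0,0],[0,0,0,0.042,-0.030,0,0],[0,0,0,0.042,-0.030,0,0],[0,0,0,0.042,-0.030,0,0],[0,0,0,0.042,-0.030,0,0],[0,0,0,0.042,-0.030,0,0],[0,0,0,0.042,-0.030,0,0],[0,0,0,0.042,-0.030,0,0],[0,0,0,0.042,-0.030,0,0],[0,0,0,0.042,-0.030,0,0],[0,0,0,0,0,0,0]]'
python3 -c "from h import *;togo(.5230,.2455,.2,56)"
```

```text
time: 1.48
tcp_pos: [0.481, -0.1459, 0.2308]
tcp_rot: [0.99, 0.141, 0.0, -0.001]
force: [0.2, -1.2, 0.4]
width: 0.0855
grip_force: 0.0
t 1.48 tcp [ 0.481  -0.1459  0.2308] yaw 16.22 tilt 0.08 shift [ 0.1497 -0.364   0.0314] turn z -39.78 F [ 0.2 -1.2  0.4] w 0.0855 g 0.0 q7 -1.01
```

```bash

python3 -m crank '[[0,0,0,0.0187,-0.0455,0.004,0],[0,0,0,0.0187,-0.0455,0.004,0],[0,0,0,0.0187,-0.0455,0.004,0],[0,0,0,0.0187,-0.0455,0.004,0],[0,0,0,0.0187,-0.0455,0.004,0],[0,0,0,0.0187,-0.0455,0.004,0],[0,0,0,0.0187,-0.0455,0.004,0],[0,0,0,0.0187,-0.0455,0.004,0],[0,0,-10,0,0,0,0],[0,0,-10,0,0,0,0],[0,0,-10,0,0,0,0],[0,0,-9.8,0,0,0,0]]'
python3 -c "from h import *;togo(.5230,.2455,.066,56)"
```

```text
time: 2.98
tcp_pos: [0.5235, 0.241, 0.1992]
tcp_rot: [0.883, 0.469, -0.0, 0.0]
force: [0.8, 0.5, -0.4]
width: 0.0853
grip_force: 0.0
t 2.98 tcp [0.5235 0.241  0.1992] yaw 56.0 tilt 0.03 shift [ 0.0035 -0.0029  0.1332] turn z -0.0 F [ 0.8  0.5 -0.4] w 0.0853 g 0.0 q7 -1.14
```

```bash

python3 -m crank '[[0,0,0,0.0035,-0.0029,0.035,0],[0,0,0,0,0,0.035,0],[0,0,0,0,0,0.035,0],[0,0,0,0,0,0.02,0],[0,0,0,0,0,0.008,0.3],[0,0,0,0,0,0,0.6],[0,0,0,0,0,0,0.8],[0,0,0,0,0,0,1],[0,0,0,0,0,0,1],[0,0,0,0,0,0,1],[0,0,0,0,0,0,1]]' 50
python3 -c "from h import *;togo(.5230,.2455,.066,56)"
```

```text
time: 4.35
tcp_pos: [0.5233, 0.2464, 0.0671]
tcp_rot: [0.884, 0.467, 0.001, 0.0]
force: [-0.5, -0.5, 6.8]
width: 0.011
grip_force: 49.0
t 4.35 tcp [0.5233 0.2464 0.0671] yaw 55.71 tilt 0.07 shift [-0.0009  0.0003  0.0011] turn z -0.29 F [-0.5 -0.5  6.8] w 0.011 g 49.00179147720337 q7 -1.17
```

```bash

python3 -m crank '[[0,0,0,0,0,-0.015,1],[0,0,0,0,0,-0.035,1],[0,0,0,0,0,-0.04,1],[0,0,0,0,0,-0.04,1],[0,0,0,0,0,-0.023,1],[0,0,0,0,0,0,1]]'
python3 - <<'E'
from h import *
togo(.4876,-.1085,.22,107)
im,d=vision.get_image("side");a=im[120:360,180:500,::-1];cv2.imwrite("pics/lift.png",cv2.resize(a,None,fx=2,fy=2))
E
```

```text
time: 5.1
tcp_pos: [0.5234, 0.2466, 0.2216]
tcp_rot: [0.884, 0.467, 0.002, -0.0]
force: [0.1, -0.8, -2.2]
width: 0.0114
grip_force: 49.2
t 5.1 tcp [0.5234 0.2466 0.2216] yaw 55.71 tilt 0.19 shift [-0.3135  0.1705  0.0009] turn z -51.29 F [ 0.1 -0.8 -2.2] w 0.0114 g 49.15519952774048 q7 -1.15
```

View pics/lift.png

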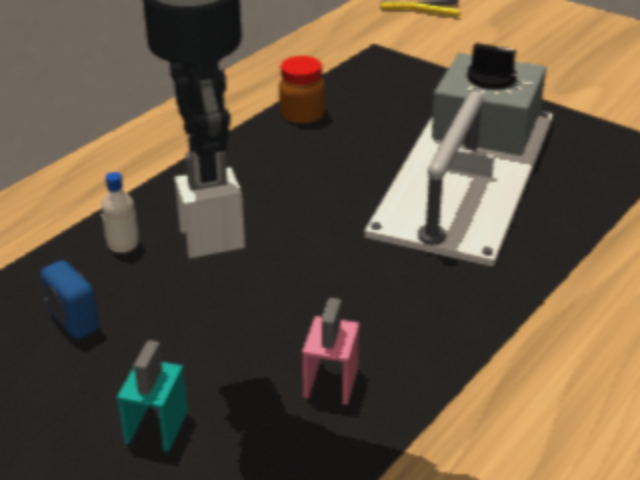

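The metal saddle is held level, at about (212,215) in the crop, and everything else is untouched. Now I'll carry it over the bar.

```bash

python3 -m crank '[[0,0,0,-0.0313,0.017,0,1],[0,0,0,-0.0313,0.017,0,1],[0,0,0,-0.0313,0.017,0,1],[0,0,0,-0.0313,0.017,0,1],[0,0,0,-0.0313,0.017,0,1],[0,0,0,-0.0313,0.017,0,1],[0,0,0,-0.0313,0.017,0,1],[0,0,0,-0.0313,0.017,0,1],[0,0,0,-0.0313,0.017,0,1],[0,0,0,-0.0313,0.017,0,1]]'
python3 -m crank '[[0,0,-8.5,0,0,0,1],[0,0,-8.5,0,0,0,1],[0,0,-8.5,0,0,0,1],[0,0,-8.5,0,0,0,1],[0,0,-8.5,0,0,0,1],[0,0,-8.8,0,0,0,1],[0,0,0,0,0,0,1],[0,0,0,0,0,0,1]]'
python3 - <<'E'
from h import *
togo(.4876,-.1085,.18,107)
for n in("top","side"):
    im,d=vision.get_image(n);cv2.imwrite(f"pics/{n}1.png",im[...,::-1]);np.savez(f"pics/{n}1.npz",im=im,d=d)
a=cv2.imread("pics/side1.png")[80:280,300:500];b=cv2.imread("pics/top1.png")[160:310,330:530]
cv2.imwrite("pics/over.png",np.hstack([cv2.resize(a,(400,400)),cv2.resize(b,(400,300))[:300] if 0 else cv2.copyMakeBorder(cv2.resize(b,(400,300)),0,100,0,0,0)]))
E
```

```text
time: 6.4
tcp_pos: [0.4865, -0.1091, 0.2187]
tcp_rot: [0.884, 0.467, -0.0, -0.0]
force: [0.3, -0.7, -2.3]
width: 0.011
grip_force: 49.1
time: 7.4
tcp_pos: [0.4869, -0.108, 0.219]
tcp_rot: [0.596, 0.803, -0.0, -0.0]
force: [0.9, -0.1, -0.9]
width: 0.0111
grip_force: 49.1
t 7.4 tcp [ 0.4869 -0.108   0.219 ] yaw 106.81 tilt 0.04 shift [-0.0007  0.0006  0.039 ] turn z -0.19 F [ 0.9 -0.1 -0.9] w 0.0111 g 49.13262963294983 q7 0.11
```

View pics/over.png

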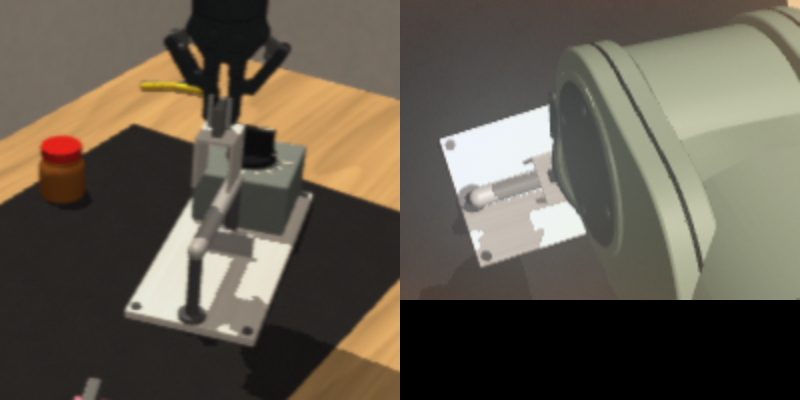

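The saddle is held straight above the bar, at (220,160) in the left panel, and aligned with it. I'll lower it in stages while watching the force.

```bash

python3 -m crank '[[0,0,-0.2,0,0.0005,0.015,1],[0,0,0,0,0,0.015,1],[0,0,0,0,0,0.015,1],[0,0,0,0,0,0.015,1],[0,0,0,0,0,0,1]]'
python3 - <<'E'
from h import *
togo(.4876,-.1085,.1225,107)
g=np.array([.9563,.2924]); l=np.array([-.2924,.9563])
im,d=vision.get_image("side");P=cloud("side",d);p=env.observe()["tcp_pos"][:2]
q=P[120:240,360:440].reshape(-1,3); r=q[:,:2]-p; a=r@g; b=r@l
for zl,zh in((.1,.125),(.13,.145),(.148,.16)):
  m=(abs(a)<.05)&(abs(b)<.03)&(q[:,2]>zl)&(q[:,2]<zh); print("saddle",zl,m.sum(),np.percentile(a[m],[2,50,98]).round(4),np.percentile(b[m],[2,98]).round(4))
m=(abs(a)<.03)&(b>.03)&(b<.07)&(q[:,2]>.103); print("bar top",m.sum(),np.median(a[m]).round(4),q[m,2].max())
E
```

```text
time: 8.12
tcp_pos: [0.4872, -0.1077, 0.1587]
tcp_rot: [0.594, 0.805, -0.0, -0.001]
force: [0.0, -0.1, -1.0]
width: 0.0112
grip_force: 49.0
t 8.12 tcp [ 0.4872 -0.1077  0.1587] yaw 107.16 tilt 0.08 shift [-0.0009  0.0002  0.0362] turn z 0.16 F [ 0.  -0.1 -1. ] w 0.0112 g 49.01762902736664 q7 0.05
saddle 0.1 241 [-0.0203 -0.0005  0.0209] [-0.0271  0.0268]
saddle 0.13 53 [-0.0205 -0.0195  0.021 ] [-0.022   0.0256]
saddle 0.148 181 [-0.0202 -0.0044  0.0211] [-0.0219  0.0261]
bar top 88 -0.0023 0.11218568717383137
```

```bash

python3 -m crank '[[0,0,0,0,-0.0015,0.012,1],[0,0,0,0,0,0.012,1],[0,0,0,0,0,0.006,1],[0,0,0,0,0,0.003,1],[0,0,0,0,0,0.002,1],[0,0,0,0,0,0,1]]'
python3 -c "from h import *;togo(.4876,-.1085,.1225,107)"
```

```text
time: 8.93
tcp_pos: [0.4862, -0.1083, 0.1244]
tcp_rot: [0.593, 0.805, 0.0, 0.0]
force: [0.4, -0.1, -1.7]
width: 0.011
grip_force: 49.1
t 8.93 tcp [ 0.4862 -0.1083  0.1244] yaw 107.21 tilt 0.01 shift [-0.0006  0.0013  0.0019] turn z 0.21 F [ 0.4 -0.1 -1.7] w 0.011 g 49.13840889930725 q7 0.02
```

```bash

python3 -m crank '[[0,0,0,0,0,0.0010,1],[0,0,0,0,0,0.0007,1],[0,0,0,0,0,0.0005,1],[0,0,0,0,0,0,1]]'
python3 -c "from h import *;togo(.4876,-.1085,.1225,107)"
```

```text
time: 9.43
tcp_pos: [0.4861, -0.1083, 0.1221]
tcp_rot: [0.593, 0.805, 0.0, -0.0]
force: [-0.7, 0.6, -1.7]
width: 0.0107
grip_force: 49.3
t 9.43 tcp [ 0.4861 -0.1083  0.1221] yaw 107.21 tilt 0.0 shift [-0.0006  0.0013 -0.0004] turn z 0.21 F [-0.7  0.6 -1.7] w 0.0107 g 49.29475486278534 q7 0.02
```

```bash
for k in 1 2 3 4 5 6; do :; done
python3 -m crank '[[0,0,0,0,0,0.001,1],[0,0,0,0,0,0,1]]' | grep -E "pos|force"
python3 -m crank '[[0,0,0,0,0,0.001,1],[0,0,0,0,0,0,1]]' | grep -E "pos|force"
```

```text
tcp_pos: [0.4862, -0.1084, 0.1219]
force: [-5.3, 0.7, 21.1]
grip_force: 52.5
tcp_pos: [0.4863, -0.1083, 0.1218]
force: [-10.0, 0.7, 44.0]
grip_force: 56.0
```

```bash

python3 -m crank '[[0,0,0,0,0,-0.0017,1],[0,0,0,0,0,0,1]]' | grep -E "pos|force"
python3 -m crank '[[0,0,0,0,0,0,0.8],[0,0,0,0,0,0,0.7],[0,0,0,0,0,0,0.55],[0,0,0,0,0,0,0.5],[0,0,0,0,0,0,0.5]]'
python3 - <<'E'
from h import *
im,d=vision.get_image("side");cv2.imwrite("pics/rel.png",cv2.resize(im[80:260,320:500,::-1],None,fx=3,fy=3))
E
```

```text
tcp_pos: [0.4863, -0.1084, 0.122]
force: [-1.8, 0.2, 10.9]
grip_force: 50.8
time: 10.8
tcp_pos: [0.4861, -0.1083, 0.1218]
tcp_rot: [0.593, 0.805, 0.0, -0.0]
force: [-0.4, 0.2, -0.1]
width: 0.0428
grip_force: 0.0
```

View pics/rel.png

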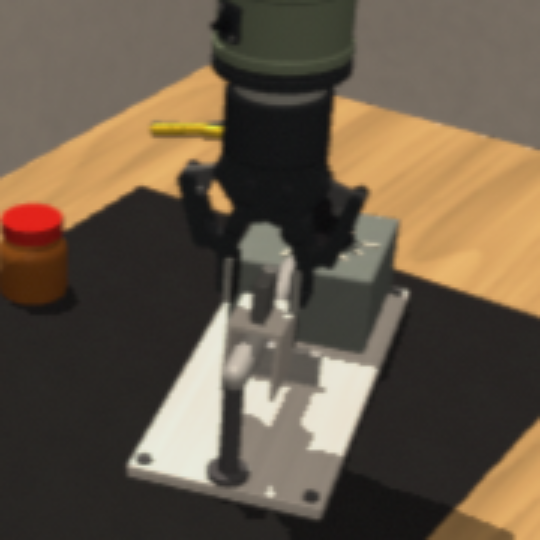

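The saddle sits astride the bar at (265,330) and is released. I'll retreat upward, then turn to the dial's home yaw of 17°.

```bash

python3 -m crank '[[0,0,0,0,0,-0.01,0.5],[0,0,0,0,0,-0.02,0.5],[0,0,0,0,0,-0.03,0.5],[0,0,0,0,0,-0.03,0.5],[0,0,0,0,0,-0.03,0.5],[0,0,0,0,0,0,0.5]]'
python3 -m crank '[[0,0,10,0,0,0,0.5],[0,0,10,0,0,0,0.5],[0,0,10,0,0,0,0.5],[0,0,10,0,0,0,0.5],[0,0,10,0,0,0,0.5],[0,0,10,0,0,0,0.5],[0,0,10,0,0,0,0.5],[0,0,10,0,0,0,0.5],[0,0,10,0,0,0,0.5],[0,0,0,0,0,0,0.5]]'
python3 - <<'E'
from h import *
togo(.5427,-.2895,.18,17)
l=np.array([-.2924,.9563]);g=np.array([.9563,.2924])
im,d=vision.get_image("side");P=cloud("side",d)
q=P[120:260,350:460].reshape(-1,3); r=q[:,:2]-[.4861,-.1083]; a=r@g; b=r@l
m=(abs(a)<.03)&(abs(b)<.03)
for zl,zh in((.06,.09),(.11,.118),(.14,.155)):
    k=m&(q[:,2]>zl)&(q[:,2]<zh);print(zl,k.sum(),np.percentile(a[k],[2,98]).round(4),np.percentile(b[k],[2,98]).round(4))
print(q[m,2].max())
E
```

```text
time: 11.6
tcp_pos: [0.4867, -0.1084, 0.244]
tcp_rot: [0.593, 0.805, 0.001, 0.002]
force: [0.0, 0.2, -0.6]
width: 0.0428
grip_force: 0.0
time: 12.85
tcp_pos: [0.486, -0.1081, 0.2416]
tcp_rot: [0.989, 0.15, -0.0, -0.0]
force: [-0.2, 0.1, 0.1]
width: 0.0429
grip_force: 0.0
t 12.85 tcp [ 0.486  -0.1081  0.2416] yaw 17.29 tilt 0.04 shift [0.0003 0.1901 0.0616] turn z 0.29 F [-0.2  0.1  0.1] w 0.0429 g 0.0 q7 -1.08
0.06 79 [-0.0192  0.0227] [-0.0243  0.0253]
0.11 200 [-0.0197  0.0214] [-0.0257  0.0263]
0.14 63 [-0.0056  0.0052] [-0.0181  0.0168]
0.28551983768262046
```

The saddle hangs level, with legs ±21 mm about the bar and tab upright. On to the dial.

```bash

python3 -m crank '[[0,0,0.3,0,0.038,0,0.5],[0,0,0,0,0.038,0,0.5],[0,0,0,0,0.038,0,0.5],[0,0,0,0,0.038,0,0.5],[0,0,0,0,0.038,0,0.5],[0,0,0,0,0,0.03,0.5],[0,0,0,0,0,0.032,0.5],[0,0,0,0,0,0,0.5]]'
python3 - <<'E'
from h import *
togo(.5427,-.2898,.1,17)
E
```

```text
time: 13.9
tcp_pos: [0.5407, -0.2897, 0.1781]
tcp_rot: [0.989, 0.149, -0.001, -0.001]
force: [-0.0, 0.7, 0.5]
width: 0.043
grip_force: 0.0
t 13.9 tcp [ 0.5407 -0.2897  0.1781] yaw 17.08 tilt 0.22 shift [0.0021 0.0009 0.0781] turn z 0.08 F [-0.   0.7  0.5] w 0.043 g 0.0 q7 -0.82
```

```bash

python3 -m crank '[[0,0,0,0.002,0.0005,0.03,0.5],[0,0,0,0,0,0.03,0.5],[0,0,0,0,0,0.015,0.5],[0,0,0,0,0,0.003,0.6],[0,0,0,0,0,0,0.75],[0,0,0,0,0,0,1],[0,0,0,0,0,0,1],[0,0,0,0,0,0,1]]' 60
python3 - <<'E'
from h import *
togo(.5427,-.2898,.1,17)
print(env.observe()["torque"])
E
```

```text
time: 14.9
tcp_pos: [0.5442, -0.2904, 0.1031]
tcp_rot: [0.989, 0.147, 0.001, 0.001]
force: [-0.3, -1.0, 6.8]
width: 0.0129
grip_force: 59.9
t 14.9 tcp [ 0.5442 -0.2904  0.1031] yaw 16.92 tilt 0.12 shift [-0.0013 -0.001   0.0031] turn z -0.08 F [-0.3 -1.   6.8] w 0.0129 g 59.92737293243408 q7 -0.82
[-0.18473054  0.10168572  0.10609225]
```

Gripped (12.9 mm opening, 60 N). Turning clockwise now, in steps per stop, reading the torque at each.

```bash
cat > r.py <<'E'
from h import *
togo(.5433,-.2902,.103,16.92-np.degrees(1.2)); print("torque z",env.observe()["torque"][2].round(3))
E
python3 -m crank '[[0,0,5.7,0,0,0,1],[0,0,5.7,0,0,0,1],[0,0,5.7,0,0,0,1],[0,0,5.8,0,0,0,1],[0,0,0,0,0,0,1]]'>/dev/null; python3 r.py
python3 -m crank '[[0,0,5.7,0,0,0,1],[0,0,5.7,0,0,0,1],[0,0,5.7,0,0,0,1],[0,0,5.8,0,0,0,1],[0,0,0,0,0,0,1]]'>/dev/null; python3 r.py
python3 -m crank '[[0,0,5.7,0,0,0,1],[0,0,5.7,0,0,0,1],[0,0,5.7,0,0,0,1],[0,0,3.8,0,0,0,1],[0,0,0,0,0,0,1]]'>/dev/null; python3 r.py
```

```text
t 15.53 tcp [ 0.5443 -0.2909  0.1031] yaw -6.06 tilt 0.16 shift [-0.001  -0.0006  0.0001] turn z 45.78 F [ 1.1 -4.3  6.2] w 0.0131 g 60.08129060268402 q7 -1.11
torque z 0.091
t 16.15 tcp [ 0.5441 -0.2915  0.1031] yaw -28.98 tilt 0.2 shift [-0.0013 -0.0007  0.0001] turn z 22.86 F [-0.3 -7.2  4.3] w 0.0129 g 59.97893035411835 q7 -1.4
torque z 0.073
t 16.77 tcp [ 0.5439 -0.2918  0.1031] yaw -49.85 tilt 0.2 shift [-0.0016 -0.0006  0.0001] turn z 1.98 F [-1.5 -8.8  5.7] w 0.0128 g 59.95720624923706 q7 -1.67
torque z 0.128
```

```bash

python3 -m crank '[[0,0,2.0,0,0,0,1],[0,0,0,0,0,0,1],[0,0,0,0,0,0,1]]'>/dev/null; python3 r.py
python3 - <<'E'
from h import *
z0=np.load("pics/side0.npz")
im,d=vision.get_image("side"); t,_=vision.get_image("top")
a=cv2.resize(im[120:260,350:470,::-1],None,fx=3.3,fy=3.3,interpolation=2);b=cv2.resize(t[170:300,345:530,::-1],(400,281))
cv2.imwrite("pics/fin.png",np.hstack([a,cv2.copyMakeBorder(b,0,a.shape[0]-281,0,0,0)]))
l=np.array([-.2924,.9563]);g=np.array([.9563,.2924])
for n,dd in(("before",z0["d"]),("now",d)):
    P=cloud("side",dd)[120:260,350:470].reshape(-1,3); r=P[:,:2]-[.4861,-.1083];A=r@g;B=r@l
    k=(abs(A)<.06)&(B>-.09)&(B<.09)&(P[:,2]>.02)&(P[:,2]<.045)
    print(n,k.sum(),np.histogram(B[k],np.arange(-.09,.091,.01))[0], np.percentile(B[k&(A>.012)],[95,99]).round(4))
E
```

```text
t 17.15 tcp [ 0.5438 -0.2918  0.1031] yaw -51.79 tilt 0.2 shift [-0.0016 -0.0006  0.0001] turn z 0.04 F [-2.1 -8.8  6.2] w 0.0129 g 59.88699674606323 q7 -1.69
torque z 0.109
before 264 [  2 117  74   0   0   0   0   0   0   0   0   0   0   0   0   7  62   2] [-0.0674 -0.0671]
now 222 [  0   0   0  10 134   0   0   0   0   0   0   0   0   0   0   7  67   4] [-0.045  -0.0449]
```

View pics/fin.png

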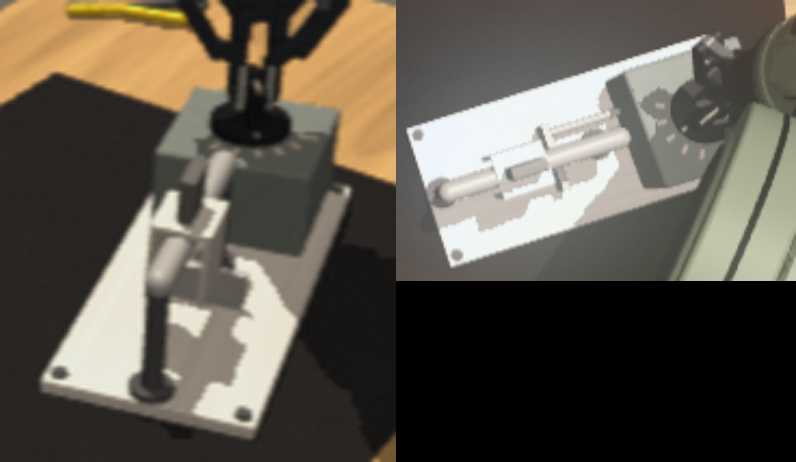

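The picture shows the saddle hanging on the bar (190,220), the dial gripped, and the white pointer line seen from above at (708,117). The fence moved about 22 mm where three stops should give 24, so I'll measure more precisely.

```bash
python3 - <<'E'
from h import *
l=np.array([-.2924,.9563]);g=np.array([.9563,.2924])
for n in("side","top"):
    im,d=vision.get_image(n); z0=np.load(f"pics/{n}0.npz")
    for nm,dd in(("before",z0["d"]),("now",d)):
        P=cloud(n,dd);r=P[...,:2]-[.4861,-.1083];A=r@g;B=r@l;Z=P[...,2]
        base=(dd>0)&(B>-.1)&(B<-.025)
        f=base&(Z>.018)&(Z<.038)&(abs(A)>.013)&(abs(A)<.05); t=base&(Z>.039)&(Z<.045)&(abs(A)<.05)
        print(n,nm,"face",f.sum(),np.percentile(B[f],[10,50,90]).round(4),"top",t.sum(),np.percentile(B[t],[3,50,97]).round(4) if t.sum() else 0)
# bright marks/pointer about the dial, top view
c=np.array([.5429,-.2903])
for nm,I,D in(("before",z0["im"],z0["d"]),("now",im,d)):
    hsv=cv2.cvtColor(I,cv2.COLOR_RGB2GRAY).astype(int); bg=cv2.medianBlur(hsv.astype(np.uint8),9).astype(int)
    P=cloud("top",D);r=P[...,:2]-c;rad=np.hypot(r[...,0],r[...,1]);th=(17-180-np.degrees(np.arctan2(r[...,1],r[...,0]))+180)%360-180
    m=((hsv-bg)>35)&(rad<.055)&(P[...,2]>.078)&(P[...,2]<.135)
    N,L,S,C=cv2.connectedComponentsWithStats(m.astype(np.uint8))
    for i in range(1,N):
        k=L==i
        if k.sum()>2: print(nm,C[i].round(1),k.sum(),"r",rad[k].min().round(3),rad[k].max().round(3),"z",np.median(P[k][:,2]).round(3),"cw deg",np.median(th[k]).round(1))
E
```

```text
side before face 65 [-0.0745 -0.0701 -0.0679] top 78 [-0.0983 -0.073  -0.0666]
side now face 74 [-0.0497 -0.0469 -0.045 ] top 40 [-0.0552 -0.0475 -0.0441]
top before face 71 [-0.0957 -0.0712 -0.0706] top 80 [-0.0782 -0.0741 -0.0707]
top now face 106 [-0.0936 -0.0674 -0.0467] top 76 [-0.0542 -0.0501 -0.0465]
before [466.8 218.3] 6 r 0.038 0.045 z 0.085 cw deg 115.0
before [497.8 225.1] 22 r 0.005 0.025 z 0.128 cw deg -3.2
before [467.6 226.1] 7 r 0.038 0.044 z 0.085 cw deg 91.5
before [471.8 233.3] 6 r 0.037 0.045 z 0.086 cw deg 67.8
before [478.5 238.5] 6 r 0.038 0.045 z 0.084 cw deg 43.7
before [486.  240.5] 4 r 0.038 0.045 z 0.086 cw deg 22.5
before [494.8 241.5] 10 r 0.039 0.051 z 0.085 cw deg -1.2
now [481.3 205.1] 7 r 0.032 0.037 z 0.083 cw deg -172.6
now [472.5 211.8] 4 r 0.031 0.035 z 0.083 cw deg 141.8
now [466.8 218.3] 6 r 0.038 0.044 z 0.085 cw deg 115.0
now [489.3 223.2] 24 r 0.003 0.025 z 0.128 cw deg 67.1
now [467.3 225.7] 6 r 0.037 0.045 z 0.085 cw deg 92.6
now [477.8 229.2] 6 r 0.027 0.031 z 0.093 cw deg 66.7
now [463.  230.8] 5 r 0.052 0.054 z 0.083 cw deg 83.9
now [471.7 233.2] 6 r 0.037 0.045 z 0.085 cw deg 68.2
now [478.4 238.4] 5 r 0.038 0.044 z 0.084 cw deg 43.3
now [486.  240.5] 4 r 0.038 0.044 z 0.084 cw deg 21.6
```

Fence travel in the top view is 24.0 mm, which is exactly three stops. The pointer reads 67° cw, against the third mark at 68°. The saddle is hanging, so I'm handing in.

```bash
python3 -c "
from plant import sign_off
print(sign_off())"
```

```text
the job is handed in; nothing more can be done
None
```

I hung the saddle on the bar and let go, then handed the job in with the dial still gripped at the third stop (fence moved 24 mm); the glue bottle, tape measure and jar were never touched.

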